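# Shut the lathe's gear cover and jog it with the foot pedal

### The job

The gears in the small lathe headstock have been changed and it is ready for a test jog. Push the red gear cover shut until its catch clicks and holds it; then press the yellow foot pedal on the board fully down to its stop, hold it there for about a second and let it spring all the way back up. Do not work the pedal while the cover is open, and leave the tools and other things on the bench where they are.

Things in the scene. Friction and masses are not known exactly. Their poses are not given: they have to be found in the camera images.
- headstock: Cream lathe headstock, black front panel, fixed, 190 x 150 x 150 mm high, open on top with two brass gears inside; a chuck and a wooden disc (124 mm across) stick out 93 mm from its far (+x) face, centred 75 mm up. Origin: centre of its underside; z up, front faces -x. It stands left or right on the bench, turned up to 0.35 rad.
- cover (a joint): Angle of the red gear cover (rad): 0 shut, starts open at 0.4 to 0.75, limit 1.2. Plate 206 x 154 x 12 mm hinged along the headstock's far (+x) top edge; its front edge, with a steel lip 22 mm deep, swings up. A stiff hinge (1 to 2 N) holds it where left. From 0.07 to 0.03 rad a ball catch resists, 8 to 14 N at the pad; past that it pulls the cover shut. Push from above along its arc.
- cover_pad (a point): Middle of the black 36 x 60 mm rubber pad on the cover's top face near its front edge: 170 mm from the hinge axis along the cover, 13 mm above that axis when shut (163 mm above the bench). Axes turn with the cover: x along it towards the hinge, y along the hinge, z out of its top.
- cover_hinge (a point): Middle of the cover's hinge axis, 150 mm above the bench, at the far top edge of the headstock. Axes turn with the cover, as for cover_pad.
- foot_switch: Plywood board 250 x 140 x 12 mm, fixed, with a navy foot-switch base that carries the pedal. Origin: on the bench below the pedal's pad (within 5 mm); z up, x from the pedal's hinge (heel) to its free toe; the board runs from x = -180 to +70 mm. It stands on the other side of the bench from the headstock, turned up to 0.4 rad.
- pedal (a joint): Angle of the yellow pedal (rad): 0 up at rest, 0.22 fully down on its stop. Tread 185 x 92 x 12 mm, hinged at its heel (-x) end; the toe slopes up 0.26 rad at rest, 0.04 rad at the stop. Its spring needs about 6 N at the pad to start moving and 12 N at the stop, and lifts it back when let go.
- pedal_pad (a point): Middle of the black 50 x 75 mm rubber pad on top of the tread near its toe: 150 mm from the hinge axis along the tread; about 96 mm above the bench at rest and 64 mm with the pedal on its stop. Axes turn with the pedal: x along the tread towards the toe, y along the hinge, z out of the tread.
- pedal_hinge (a point): Middle of the pedal's hinge axis, at the heel, 45 mm above the bench; the tread's top face lies 12 mm above this axis. Axes turn with the pedal, as for pedal_pad.
- gouge: Loose turning gouge with a wooden handle, 205 mm long, 26 mm high, lying between the headstock and the foot switch. Leave it.
- chuck_key: Loose steel T-shaped chuck key, 110 x 90 mm, 14 mm high, lying on the left. Leave it.
- mallet: Loose round carver's mallet standing on its head, 92 mm across, 215 mm high, on the left. Leave it.
- wax_tin: Loose green jar of wax with a brass lid, 66 mm across, 50 mm high, beyond the gouge. Leave it.
- glue: Loose white glue bottle, 60 mm across, 160 mm high, on the right. Leave it.
- bowl_blank: Loose round wooden bowl blank, 150 mm across, 50 mm high, on the right. Leave it.
- mug: Loose blue mug, 80 mm across, 90 mm high, on the left. Leave it.

How it is judged:
By the outcome, as a careful person would: the job done as asked, in the order asked, and still so for the second after the job is handed in, with the robot touching nothing.
It also fails if it takes over 51 s, if anything falls off the work surface, if the arm or the gripper's body presses on something with over 40 N, if the wrist force passes 120 N, or if a joint passes its speed limit or range.

### The arm

A 7-joint arm with a two-finger parallel gripper is mounted at the origin on the work surface. World frame = base frame: x ahead of the robot, y to its left, z up, the work surface at z = 0. Lengths are in m, angles in rad, forces in N, time in s.
With the tool pointing down it reaches from about 0.425 to 0.875 m from the base axis. Payload 4.7 kg.
Tool frame: the origin (TCP) lies between the finger pads; the fingertips stand 11 mm ahead of it and the grasp point (between the pads) lies 8 mm behind it; z points along the fingers, y is the line along which they close (so a half turn about z gives the same grasp; the last joint's range is limited). The gripper opens to 87 mm and grips with 3 to 60 N. Pads are 19 mm wide; open, the fingers measure 117 mm over their backs; the gripper's body (75 mm by 190 mm) begins 51 mm behind the grasp point.
Start: joints at [-1.23, 0.321, -0.07, 1.45, 0.023, 1.371, -0.057], TCP at [0.209, 0.616, 0.234] pointing down, gripper open.
Joint ranges: [-2.86, 2.86], [-0.3, 2.09], [-1.38, 1.24], [0.06, 2.45], [-1.56, 4.7], [0.09, 2.05], [-2.69, 2.69]. Speed limits (rad/s): [2.57, 2.57, 3.14, 3.14, 3.14, 3.14, 3.14].

### API

Orientations are given as a rotation vector (axis times angle).
In Python, from bench import ctrl gives the robot as it stands. The module is installed in compiled form; this text tells all that it offers.
- The arm moves only by the shell command python3 -m inch 'ROWS' [FORCE]. ROWS is JSON, a list of rows, each an object with "slide": the shift along the tool's x, y, z scaled (see below), a list of three; "angular": the turn, a rotation vector about the tool's x, y, z scaled (see below), a list of three; "claw": the opening, from -1 (shut) to 1 (fully open). In form: [{"slide": [tx, ty, tz], "angular": [rx, ry, rz], "claw": claw}, ...]. A call has 1 to 10 rows; each row is the pose to reach, as a shift and turn from the pose commanded when the call began, along the tool's axes at that moment; what a row does not reach only later rows make up. The controller multiplies each number of a shift by 0.25 m and each number of a turn by 30 degrees. A row lasts 1/10 s, in which the tool goes at most 50 mm and 8.59 degrees, less where a joint would pass 70% of its speed; a pose out of reach is approached as far as the arm can. A call with a number of a shift or a turn outside -1 to 1 is refused whole. A call with a gripper value outside its range is refused whole. The fingers move at their own pace and stop on an object; FORCE is the grip in N (left out, the last holds). Time passes only in rows, so rows that repeat a pose let the fingers close. It gives the time, the measured TCP pose, the force, the opening and the grip force at its end, in the units of the state.
- ctrl.get_state(): the state, without advancing time (a new reading comes with each control period).
- ctrl.get_image(name): name is "scene" or "top"; returns a dict with "color" (480x640x3 uint8, red, green, blue), "depth" (480x640 float32, m along the optical axis (not along the pixel's ray), 0 where there is no reading), "camera_matrix" (3x3 intrinsics, pixels), "dist_coeffs" ([k1, k2, p1, p2, k3] as OpenCV has them; the pictures are not rectified), "extrinsics" (4x4, takes a point from camera to world coordinates). Camera axes: x right, y up, looking along -z (the intrinsics and any distortion apply to the point x, -y, -z); pixel columns grow to the right and rows downward; lengths in m; the calibration is good to about 2 mm. A picture is of the moment at which its call begins.
- ctrl.close_job(): hands the job in; it is judged then, once.
Trained networks look in the newest picture that a camera, given by its name, has taken for a name from the list of things; names that differ only in an ending like _2 or _b are one class to them, and where a whole thing is asked for, a point or a joint stands for the part that bears it (a point fixed in the world has none). Each returns a list of dicts, best first, with "confidence" (0 to 1); they miss things now and then, are a little off and sometimes report something else, mostly with a low value. They report only what shows in the picture. A call takes as long as a camera call.
- ctrl.find_in(query, camera): "bbox" ([centre column, centre row, width, height] in pixels, round what is visible of it).
- ctrl.outline_of(query, camera): "mask" (480x640 bool, what is visible of it) and "bbox" ([centre column, centre row, width, height] in pixels, round what is visible of it).
The state is a dict: "time": time; "joint_positions": joint angles; "qd": joint speeds; "joint_torque": joint torques, N m; "position": TCP position; "tool_rot": TCP orientation; "ft_force": force on the tool from outside, world axes, zero at the start; "torque": the same for the moment, N m; "grip_width": opening from 0.0 (shut) to 1.0 (fully open); "grip_force": force on a finger pad.
Only numpy, scipy, OpenCV 4.12 (cv2) and the standard library are available. Lean on these libraries where they do the work, as an engineer would, in place of code of your own. Each camera call takes 0.05 s, during which the arm holds its last target. There are 200 camera calls.

## Working session

There is one attempt and no reset: what is moved stays moved. The work goes in short steps, Python scripts to look and compute and a shell command to move; the robot and the scene stay as the last step left them, time stands still between calls to the robot, and variables do not carry over. Pictures are saved under pics/ and viewed, at most 10 in all, crops included, and the job is handed in when it is done.

```bash
mkdir -p pics; cat > h.py <<'E'
import numpy as np, cv2
from bench import ctrl
def cloud(im):
    K=np.array(im["camera_matrix"]);D=np.array(im["dist_coeffs"],float);d=im["depth"]
    v,u=np.mgrid[0:480,0:640]
    p=cv2.undistortPoints(np.stack([u.ravel(),v.ravel()],1).astype(np.float64)[:,None],K,D)[:,0].reshape(480,640,2)
    P=np.stack([p[...,0]*d,-p[...,1]*d,-d,np.ones_like(d)],-1)@np.array(im["extrinsics"]).T
    P=P[...,:3].copy();P[d<=0]=np.nan
    return P
E
python3 - <<'E'
from h import *
s=ctrl.get_state();print({k:np.round(v,3) for k,v in s.items()})
for c in("scene","top"):
    im=ctrl.get_image(c);cv2.imwrite(f"pics/{c}0.png",im["color"][...,::-1]);P=cloud(im);np.save(c,P)
    print(c,np.round(im["extrinsics"],3).tolist())
    for q in("headstock","cover","cover_pad","foot_switch","pedal","pedal_pad","gouge","chuck_key","mallet","wax_tin","glue","bowl_blank","mug"):
        r=ctrl.outline_of(q,c)
        for o in r[:2]:
            m=o["mask"]&~np.isnan(P[...,0]); 
            if m.sum()<5: continue
            print(q,round(o["confidence"],2),np.round(o["bbox"]),m.sum(),np.round(np.median(P[m],0),3),np.round(np.percentile(P[m],[2,98],axis=0),3).tolist())
E
```

```text
{'time': np.float64(0.0), 'joint_positions': array([-1.23 ,  0.322, -0.07 ,  1.452,  0.023,  1.371, -0.057]), 'qd': array([ 0.001,  0.   , -0.001,  0.   ,  0.001, -0.002,  0.   ]), 'joint_torque': array([-2.0000e-03, -4.9129e+01, -4.0500e-01, -3.1253e+01, -6.4000e-02,
        4.3000e-02,  0.0000e+00]), 'position': array([0.209, 0.615, 0.232]), 'tool_rot': array([-5.11e-01, -3.10e+00,  3.00e-03]), 'ft_force': array([-0.744, -0.135, -0.253]), 'torque': array([ 0.009,  0.008, -0.055]), 'grip_force': np.float64(0.0), 'grip_width': np.float64(1.0)}
scene [[0.425, -0.785, 0.45, 1.154], [0.905, 0.369, -0.211, -0.267], [-0.001, 0.497, 0.868, 1.25], [0.0, 0.0, 0.0, 1.0]]
headstock 0.59 [394. 232. 102. 126.] 7185 [0.649 0.18  0.169] [[0.532, 0.101, 0.012], [0.8, 0.273, 0.24]]
cover 0.9 [389. 212.  83.  93.] 4025 [0.621 0.188 0.202] [[0.522, 0.108, 0.157], [0.717, 0.274, 0.242]]
cover_pad 0.73 [388. 210.  83.  90.] 3986 [0.621 0.188 0.202] [[0.526, 0.109, 0.161], [0.717, 0.272, 0.242]]
foot_switch 0.81 [230. 293.  93.  86.] 3939 [ 0.603 -0.28   0.052] [[0.463, -0.37, 0.008], [0.692, -0.19, 0.10
[... 2350 characters left out ...]
.02 ] [[0.499, -0.02, 0.012], [0.689, 0.003, 0.028]]
chuck_key 0.88 [127. 309.  29.  40.] 346 [0.328 0.495 0.013] [[0.302, 0.468, 0.006], [0.408, 0.546, 0.019]]
mallet 0.61 [106. 252.  58.  37.] 1285 [0.5   0.527 0.103] [[0.461, 0.496, 0.012], [0.541, 0.571, 0.216]]
wax_tin 0.58 [314. 162.  26.  27.] 513 [0.768 0.008 0.048] [[0.742, -0.025, -0.002], [0.801, 0.039, 0.054]]
bowl_blank 0.75 [237. 213.  76.  84.] 4964 [0.607 0.191 0.206] [[0.515, 0.111, 0.162], [0.709, 0.274, 0.24]]
bowl_blank 0.66 [422. 239.  58.  76.] 2496 [ 0.561 -0.28   0.079] [[0.474, -0.347, 0.023], [0.648, -0.218, 0.103]]
mug 0.97 [146. 208.  47.  35.] 1054 [0.632 0.461 0.044] [[0.592, 0.41, 0.001], [0.668, 0.512, 0.092]]
```

```bash
cat > m.py <<'E'
from h import *
import sys
for c in("scene","top"):
    im=ctrl.get_image(c);P=cloud(im);cv2.imwrite(f"pics/{c}_{sys.argv[1]}.png",im["color"][...,::-1])
    hsv=cv2.cvtColor(im["color"],cv2.COLOR_RGB2HSV)
    for q in("cover","pedal"):
        o=ctrl.outline_of(q,c)[0];b=o["bbox"]
        m=cv2.erode(o["mask"].astype(np.uint8),np.ones((3,3)))>0
        ok=m&~np.isnan(P[...,0]);col=ok&(hsv[...,1]>120)&(hsv[...,2]>70)
        X=P[col];
        for _ in range(5):
            cen=X.mean(0);n=np.linalg.svd(X-cen,full_matrices=False)[2][2];n*=np.sign(n[2]);X=X[abs((X-cen)@n)<.006]
        dark=cv2.morphologyEx((m&(hsv[...,2]<70)).astype(np.uint8),cv2.MORPH_OPEN,np.ones((3,3)))
        nn,l,st,ce=cv2.connectedComponentsWithStats(dark);print(c,q,o["confidence"],"n",n.round(3),"tilt",np.arccos(n[2]).round(3),"cen",cen.round(3),"azi",np.arctan2(n[1],n[0]).round(3))
        for k in range(1,nn):
            if st[k,4]>40:
                A=P[(l==k)&ok];print("  dark",ce[k].round(1),st[k],"3D",np.nanmean(A,0).round(4),"off",((A.mean(0)-cen)@n).round(4))
                r=cv2.minAreaRect(A[:,:2].astype(np.float32));print("  rect",r)
        print("  minrect",cv2.minAreaRect(P[ok][:,:2].astype(np.float32)))
E
python3 m.py 1
```

```text
scene cover 0.31 n [-0.017 -0.004  1.   ] tilt 0.017 cen [0.779 0.004 0.051] azi -2.892
  dark [350.7 319.8] [343 317  16   7  85] 3D [ 0.8011 -0.0062  0.0284] off -0.023
  rect ((0.799714982509613, -0.005482420325279236), (0.04183918610215187, 0.013883567415177822), 66.0067367553711)
  minrect ((0.7809059023857117, 0.0025904718786478043), (0.05700421333312988, 0.054483115673065186), 3.4855313301086426)
scene pedal 0.6 n [-0.237 -0.097  0.967] tilt 0.259 cen [ 0.56  -0.287  0.08 ] azi -2.751
  dark [235.9 290.2] [222 278  29  26 400] 3D [ 0.616  -0.2627  0.0974] off 0.0013
  rect ((0.6152527928352356, -0.2622607946395874), (0.049663349986076355, 0.07459329813718796), 23.89948844909668)
  minrect ((0.5680874586105347, -0.2833477854728699), (0.175872802734375, 0.08579632639884949), 23.179533004760742)
top cover 0.89 n [0.379 0.096 0.92 ] tilt 0.402 cen [0.617 0.194 0.201] azi 0.249
  dark [237.7 230.9] [225 222  27  19 366] 3D [0.5579 0.1791 0.2286] off 0.0011
  rect ((0.5582994818687439, 0.1796712875366211), (0.03461979702115059, 0.0609334297478199), 15.039765357971191)
  minrect ((0.6116005778312683, 0.1920316517353058), (0.19804073870182037, 0.15016788244247437), 14.58932876586914)
top pedal 0.67 n [-0.238 -0.103  0.966] tilt 0.263 cen [ 0.547 -0.285  0.075] azi -2.732
  dark [417.1 219. ] [402 207  31  26 525] 3D [ 0.6122 -0.2596  0.0953] off 0.0011
  rect ((0.6122385263442993, -0.259527325630188), (0.04846864193677902, 0.07336115092039108), 22.82734489440918)
  minrect ((0.5600597262382507, -0.2802465558052063), (0.17710264027118683, 0.08889741450548172), 23.76905632019043)
```

View pics/scene0.png

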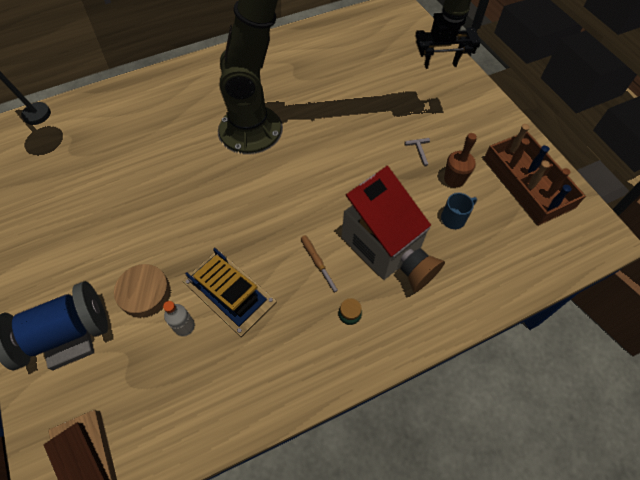

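View pics/top0.png

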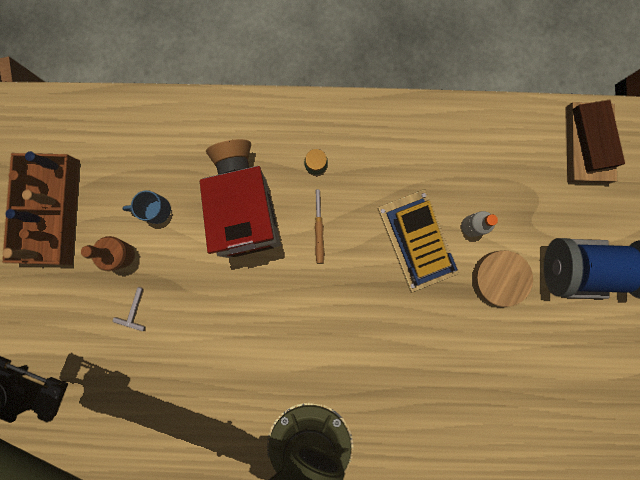

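The top view shows the red cover's pad at (238,231) and the pedal's pad at (417,219). The scene view shows the same pads at (375,188) and (237,290). The two views agree to within about 5 mm, and the cover is open about 0.40 rad. Now I'll compute the moves.

```bash
cat > w.py <<'E'
from h import *
import sys
from scipy.spatial.transform import Rotation as Ro
s=ctrl.get_state();p=np.array(s["position"]);R=Ro.from_rotvec(s["tool_rot"])
print("t",round(s["time"],2),"p",p.round(4),"F",np.round(s["ft_force"],1),"rot",np.round(s["tool_rot"],3),"g",round(s["grip_width"],2),"q",np.round(s["joint_positions"],2))
for a in sys.argv[1:]:
    t=np.array(eval(a));print(a,"->",(R.inv().apply(t-p)/.25).round(3))
def down(): pass
E
python3 w.py "(.37,.42,.33)" "(.558,.18,.30)"
```

```text
t 1.7 p [0.2087 0.6156 0.2336] F [ 0.  -0.5 -0.1] rot [0.511 3.1   0.   ] g 1.0 q [-1.23  0.32 -0.07  1.45  0.02  1.37 -0.06]
(.37,.42,.33) -> [-0.862 -0.534 -0.386]
(.558,.18,.30) -> [-1.883 -1.202 -0.266]
```

```bash
python3 -m inch '[{"slide":[0,0,-0.2],"angular":[0,0,0],"claw":-1},{"slide":[-0.2,-0.1,-0.39],"angular":[0,0,0],"claw":-1},{"slide":[-0.86,-0.53,-0.39],"angular":[0,0,0],"claw":-1},{"slide":[-0.86,-0.53,-0.39],"angular":[0,0,0],"claw":-1},{"slide":[-0.86,-0.53,-0.39],"angular":[0,0,0],"claw":-1},{"slide":[-0.86,-0.53,-0.39],"angular":[0,0,0],"claw":-1},{"slide":[-0.86,-0.53,-0.39],"angular":[0,0,0],"claw":-1},{"slide":[-0.86,-0.53,-0.39],"angular":[0,0,0],"claw":-1},{"slide":[-0.86,-0.53,-0.39],"angular":[0,0,0],"claw":-1},{"slide":[-0.86,-0.53,-0.39],"angular":[0,0,0],"claw":-1}]' 20; python3 w.py "(.558,.18,.30)"
```

```text
time: 2.7
position: [0.3678, 0.423, 0.3307]
tool_rot: [-0.505, -3.1, -0.0]
ft_force: [-0.7, -0.1, -0.0]
grip_width: 0.169
grip_force: 0.0
t 2.7 p [0.3678 0.423  0.3307] F [-0.7 -0.1 -0. ] rot [-0.505 -3.1   -0.   ] g 0.17 q [-0.97  0.1   0.07  1.52 -0.01  1.52  0.35]
(.558,.18,.30) -> [-1.03  -0.68   0.122]
```

```bash
python3 -m inch '[{"slide":[-0.98,-0.64,0.1],"angular":[0,0,0],"claw":-1},{"slide":[-0.98,-0.64,0.1],"angular":[0,0,0],"claw":-1},{"slide":[-0.98,-0.64,0.1],"angular":[0,0,0],"claw":-1},{"slide":[-0.98,-0.64,0.1],"angular":[0,0,0],"claw":-1},{"slide":[-0.98,-0.64,0.1],"angular":[0,0,0],"claw":-1},{"slide":[-0.98,-0.64,0.1],"angular":[0,0,0],"claw":-1},{"slide":[-0.98,-0.64,0.1],"angular":[0,0,0],"claw":-1},{"slide":[-0.98,-0.64,0.1],"angular":[0,0,0],"claw":-1},{"slide":[-0.98,-0.64,0.1],"angular":[0,0,0],"claw":-1},{"slide":[-0.98,-0.64,0.1],"angular":[0,0,0],"claw":-1}]'; cat > arc.py <<'E'
from h import *
from scipy.spatial.transform import Rotation as Ro
H=np.array([.7044,.2177,.150]);u=np.array([np.cos(.255),np.sin(.255),0])
s=ctrl.get_state();p=np.array(s["position"]);R=Ro.from_rotvec(s["tool_rot"]);print(p.round(4),np.round(s["ft_force"],1))
z=np.array([0,0,1])
for th in(.46,.40,.3,.2,.12,.08,.04,0,-.02):
    t=H-.17*np.cos(th)*u+.17*np.sin(th)*z+.013*(np.sin(th)*u+np.cos(th)*z)+.011*z
    print(th,t.round(4),(R.inv().apply(t-p)/.25).round(3))
E
python3 arc.py
```

```text
time: 3.7
position: [0.5495, 0.1936, 0.306]
tool_rot: [-0.504, -3.1, -0.001]
ft_force: [-0.3, 0.3, -0.4]
grip_width: 0.007
grip_force: 0.0
[0.5495 0.1936 0.306 ] [-0.3  0.3 -0.4]
0.46 [0.5626 0.1807 0.2481] [-0.066 -0.032  0.232]
0.4 [0.5578 0.1795 0.2392] [-0.05  -0.043  0.267]
0.3 [0.551  0.1777 0.2237] [-0.026 -0.059  0.329]
0.2 [0.5457 0.1763 0.2075] [-0.008 -0.071  0.394]
0.12 [0.5426 0.1755 0.1943] [ 0.003 -0.078  0.447]
0.08 [0.5414 0.1752 0.1875] [ 0.007 -0.08   0.474]
0.04 [0.5405 0.175  0.1808] [ 0.01  -0.082  0.501]
0 [0.5399 0.1748 0.174 ] [ 0.012 -0.084  0.528]
-0.02 [0.5397 0.1748 0.1706] [ 0.013 -0.084  0.542]
```

```bash
python3 -m inch '[{"slide":[-0.065,-0.03,0.12],"angular":[0,0,0],"claw":-1},{"slide":[-0.065,-0.035,0.2],"angular":[0,0,0],"claw":-1},{"slide":[-0.055,-0.04,0.25],"angular":[0,0,0],"claw":-1},{"slide":[-0.05,-0.043,0.267],"angular":[0,0,0],"claw":-1},{"slide":[-0.038,-0.05,0.3],"angular":[0,0,0],"claw":-1},{"slide":[-0.026,-0.059,0.33],"angular":[0,0,0],"claw":-1},{"slide":[-0.017,-0.065,0.36],"angular":[0,0,0],"claw":-1},{"slide":[-0.008,-0.071,0.394],"angular":[0,0,0],"claw":-1},{"slide":[-0.003,-0.075,0.42],"angular":[0,0,0],"claw":-1},{"slide":[0.003,-0.078,0.447],"angular":[0,0,0],"claw":-1}]'; python3 arc.py; python3 m.py 2
```

```text
time: 4.7
position: [0.5434, 0.1726, 0.1938]
tool_rot: [0.511, 3.1, 0.0]
ft_force: [0.2, 0.6, 0.2]
grip_width: 0.005
grip_force: 0.3
[0.5434 0.1726 0.1938] [0.2 0.6 0.2]
0.46 [0.5626 0.1807 0.2481] [-0.062  0.056 -0.217]
0.4 [0.5578 0.1795 0.2392] [-0.046  0.045 -0.181]
0.3 [0.551  0.1777 0.2237] [-0.022  0.029 -0.119]
0.2 [0.5457 0.1763 0.2075] [-0.004  0.017 -0.055]
0.12 [0.5426 0.1755 0.1943] [ 0.007  0.01  -0.002]
0.08 [0.5414 0.1752 0.1875] [0.011 0.007 0.025]
0.04 [0.5405 0.175  0.1808] [0.014 0.005 0.052]
0 [0.5399 0.1748 0.174 ] [0.016 0.004 0.079]
-0.02 [0.5397 0.1748 0.1706] [0.017 0.003 0.093]
scene cover 0.92 n [0.108 0.028 0.994] tilt 0.111 cen [0.639 0.187 0.172] azi 0.256
  dark [390.6 196. ] [381 188  18  15 178] 3D [0.5696 0.2283 0.1782] off 0.0001
  rect ((0.5637079477310181, 0.22653698921203613), (0.0501781664788723, 0.050102122128009796), 66.77226257324219)
  dark [363.1 198.9] [346 191  35  14 320] 3D [0.548  0.1517 0.183 ] off 0.0004
  rect ((0.544285774230957, 0.15369866788387299), (0.09707958251237869, 0.04623277112841606), 65.0198974609375)
  minrect ((0.6125
[... 409 characters left out ...]
55358887, -0.2836858630180359), (0.17724816501140594, 0.08785086870193481), 23.781715393066406)
top cover 0.85 n [0.099 0.027 0.995] tilt 0.103 cen [0.652 0.179 0.168] azi 0.266
  minrect ((0.6271469593048096, 0.19569441676139832), (0.16499824821949005, 0.15167111158370972), 14.507159233093262)
top pedal 0.61 n [-0.236 -0.107  0.966] tilt 0.262 cen [ 0.547 -0.285  0.075] azi -2.717
  dark [417.1 219.1] [403 207  30  26 514] 3D [ 0.612  -0.2595  0.0952] off 0.0011
  rect ((0.6118111610412598, -0.2598367929458618), (0.04779850319027901, 0.07409358024597168), 22.201189041137695)
  minrect ((0.5592231154441833, -0.2806648910045624), (0.17753954231739044, 0.08633995801210403), 22.639089584350586)
```

The cover now stands at about 0.11 rad. Next I push it through the catch.

```bash
python3 -m inch '[{"slide":[0.01,0.006,0.02],"angular":[0,0,0],"claw":-1},{"slide":[0.012,0.006,0.04],"angular":[0,0,0],"claw":-1},{"slide":[0.014,0.005,0.055],"angular":[0,0,0],"claw":-1},{"slide":[0.016,0.004,0.07],"angular":[0,0,0],"claw":-1},{"slide":[0.016,0.004,0.08],"angular":[0,0,0],"claw":-1},{"slide":[0.016,0.004,0.085],"angular":[0,0,0],"claw":-1},{"slide":[0.016,0.004,0.085],"angular":[0,0,0],"claw":-1}]'; python3 arc.py
```

```text
time: 5.7
position: [0.5402, 0.1751, 0.1738]
tool_rot: [0.511, 3.099, 0.001]
ft_force: [-0.8, -0.1, 5.2]
grip_width: 0.007
grip_force: 3.0
[0.5402 0.1751 0.1738] [-0.8 -0.1  5.2]
0.46 [0.5626 0.1807 0.2481] [-0.078  0.05  -0.297]
0.4 [0.5578 0.1795 0.2392] [-0.061  0.039 -0.262]
0.3 [0.551  0.1777 0.2237] [-0.037  0.024 -0.199]
0.2 [0.5457 0.1763 0.2075] [-0.019  0.012 -0.135]
0.12 [0.5426 0.1755 0.1943] [-0.008  0.005 -0.082]
0.08 [0.5414 0.1752 0.1875] [-0.004  0.002 -0.055]
0.04 [0.5405 0.175  0.1808] [-0.001 -0.    -0.028]
0 [0.5399 0.1748 0.174 ] [ 0.001 -0.002 -0.001]
-0.02 [0.5397 0.1748 0.1706] [ 0.002 -0.002  0.013]
```

```bash
python3 -m inch '[{"slide":[0,0,0.01],"angular":[0,0,0],"claw":-1},{"slide":[0,0,0.015],"angular":[0,0,0],"claw":-1},{"slide":[0,0,0.015],"angular":[0,0,0],"claw":-1}]'; python3 -m inch '[{"slide":[0,0,-0.1],"angular":[0,0,0],"claw":-1},{"slide":[0,0,-0.3],"angular":[0,0,0],"claw":-1},{"slide":[0,0,-0.4],"angular":[0,0,0],"claw":-1},{"slide":[0.15,-0.6,-0.4],"angular":[0,0,0],"claw":-1},{"slide":[0.15,-0.8,-0.4],"angular":[0,0,0],"claw":-1},{"slide":[0.15,-0.9,-0.4],"angular":[0,0,0],"claw":-1},{"slide":[0.15,-0.9,-0.4],"angular":[0,0,0],"claw":-1},{"slide":[0.15,-0.9,-0.4],"angular":[0,0,0],"claw":-1},{"slide":[0.15,-0.9,-0.4],"angular":[0,0,0],"claw":-1}]'; python3 m.py 3 | grep -A3 cover; python3 w.py "(.614,-.261,.16)"
```

```text
time: 6.0
position: [0.5403, 0.1751, 0.1735]
tool_rot: [0.511, 3.099, 0.003]
ft_force: [-7.6, -3.4, 22.7]
grip_width: 0.001
grip_force: 11.6
time: 6.9
position: [0.4306, -0.0301, 0.2692]
tool_rot: [-0.521, -3.098, -0.001]
ft_force: [0.8, 0.7, 0.1]
grip_width: 0.008
grip_force: 0.0
scene cover 0.8 n [0.001 0.002 1.   ] tilt 0.002 cen [0.619 0.188 0.164] azi 0.949
  dark [368.  198.6] [357 190  23  18 237] 3D [0.5427 0.1717 0.1647] off 0.0009
  rect ((0.5414919853210449, 0.1721532791852951), (0.04076910391449928, 0.06189749389886856), 12.424262046813965)
  minrect ((0.6102551221847534, 0.1889726221561432), (0.20619530975818634, 0.14953789114952087), 14.287510871887207)
--
top cover 0.58 n [ 0.    -0.001  1.   ] tilt 0.001 cen [0.611 0.192 0.162] azi -1.173
  dark [243.6 240.7] [231 232  26  19 359] 3D [0.5397 0.175  0.1632] off 0.0013
  rect ((0.5397707223892212, 0.1746312379837036), (0.036510322242975235, 0.05908709019422531), 13.496673583984375)
  minrect ((0.6070346832275391, 0.19137753546237946), (0.20816674828529358, 0.15056151151657104), 14.941434860229492)
t 7.2 p [ 0.4326 -0.0248  0.269 ] F [-0.   0.3  0.3] rot [-5.07e-01 -3.10e+00  1.00e-03] g 0.01 q [-0.51 -0.2   0.44  1.91  0.09  1.41  1.16]
(.614,-.261,.16) -> [-0.989 -0.664  0.436]
```

The cover is shut: both views give a tilt of 0.002 rad or less, and it stays shut with the arm away. Next is the pedal.

```bash
python3 -m inch '[{"slide":[-0.15,-0.1,0],"angular":[0,0,0],"claw":-1},{"slide":[-0.3,-0.2,0],"angular":[0,0,0],"claw":-1},{"slide":[-0.45,-0.3,0],"angular":[0,0,0],"claw":-1},{"slide":[-0.6,-0.4,0.1],"angular":[0,0,0],"claw":-1},{"slide":[-0.75,-0.5,0.2],"angular":[0,0,0],"claw":-1},{"slide":[-0.9,-0.6,0.3],"angular":[0,0,0],"claw":-1},{"slide":[-0.98,-0.66,0.36],"angular":[0,0,0],"claw":-1},{"slide":[-0.98,-0.66,0.4],"angular":[0,0,0],"claw":-1},{"slide":[-0.98,-0.66,0.4],"angular":[0,0,0],"claw":-1},{"slide":[-0.98,-0.66,0.4],"angular":[0,0,0],"claw":-1}]'; python3 m.py 4 | grep -A3 pedal; cat > ped.py <<'E'
from h import *
from scipy.spatial.transform import Rotation as Ro
v=np.array([np.cos(.405),np.sin(.405),0]);z=np.array([0,0,1])
f=lambda a:.15*(np.cos(a)*v+np.sin(a)*z)+.012*(-np.sin(a)*v+np.cos(a)*z)
H=np.array([.6135,-.261,.096])-f(.26)
s=ctrl.get_state();p=np.array(s["position"]);R=Ro.from_rotvec(s["tool_rot"]);print(p.round(4),np.round(s["ft_force"],1),"H",H.round(3))
for a in(.30,.26,.2,.15,.1,.06,.04,.02):
    t=H+f(a)+.011*z
    print(a,t.round(4),(R.inv().apply(t-p)/.25).round(3))
E
python3 ped.py
```

```text
time: 8.2
position: [0.6117, -0.2592, 0.1693]
tool_rot: [-0.508, -3.1, -0.002]
ft_force: [-0.6, 0.2, -0.0]
grip_width: 0.006
grip_force: 0.0
scene pedal 0.66 n [-0.232 -0.098  0.968] tilt 0.254 cen [ 0.636 -0.259  0.101] azi -2.743
  dark [229.1 289.6] [204 280  48  24 604] 3D [ 0.604  -0.2788  0.0923] off 0.0009
  rect ((0.5870180726051331, -0.27769148349761963), (0.12629354000091553, 0.07815158367156982), 24.867046356201172)
  minrect ((0.5759493708610535, -0.2787851393222809), (0.1569724678993225, 0.08750881999731064), 23.076122283935547)
--
top pedal 0.86 n [-0.22  -0.073  0.973] tilt 0.234 cen [ 0.577 -0.238  0.088] azi -2.822
  dark [409.2 227.9] [405 222  11  12  86] 3D [ 0.5891 -0.2401  0.091 ] off 0.0008
  rect ((0.5919560194015503, -0.2420833855867386), (0.029661422595381737, 0.02564971335232258), 14.83948802947998)
  minrect ((0.5958847999572754, -0.23946887254714966), (0.07748015224933624, 0.03267053887248039), 14.622685432434082)
[ 0.6118 -0.2604  0.1705] [ 0.  -0.4  0.5] H [ 0.483 -0.317  0.046]
0.3 [ 0.6116 -0.2618  0.1126] [-0.001 -0.006  0.232]
0.26 [ 0.6135 -0.261   0.107 ] [-0.007 -0.     0.254]
0.2 [ 0.616  -0.2599  0.0984] [-0.015  0.007  0.288]
0.15 [ 0.6178 -0.2592  0.0911] [-0.021  0.012  0.318]
0.1 [ 0.6192 -0.2586  0.0838] [-0.025  0.016  0.347]
0.06 [ 0.6201 -0.2582  0.0778] [-0.028  0.018  0.371]
0.04 [ 0.6204 -0.258   0.0748] [-0.029  0.019  0.383]
0.02 [ 0.6207 -0.2579  0.0718] [-0.03   0.02   0.395]
```

```bash
python3 -m inch '[{"slide":[-0.001,-0.005,0.15],"angular":[0,0,0],"claw":-1},{"slide":[-0.005,-0.002,0.235],"angular":[0,0,0],"claw":-1},{"slide":[-0.007,0,0.255],"angular":[0,0,0],"claw":-1},{"slide":[-0.011,0.004,0.272],"angular":[0,0,0],"claw":-1},{"slide":[-0.015,0.007,0.29],"angular":[0,0,0],"claw":-1},{"slide":[-0.021,0.012,0.318],"angular":[0,0,0],"claw":-1},{"slide":[-0.025,0.016,0.347],"angular":[0,0,0],"claw":-1},{"slide":[-0.028,0.018,0.371],"angular":[0,0,0],"claw":-1},{"slide":[-0.029,0.019,0.385],"angular":[0,0,0],"claw":-1},{"slide":[-0.029,0.019,0.392],"angular":[0,0,0],"claw":-1}]'; python3 ped.py
```

```text
time: 9.5
position: [0.6189, -0.2587, 0.0743]
tool_rot: [-0.511, -3.098, -0.003]
ft_force: [-9.1, 4.7, 18.8]
grip_width: 0.006
grip_force: 9.3
[ 0.6189 -0.2587  0.0743] [-9.1  4.7 18.8] H [ 0.483 -0.317  0.046]
0.3 [ 0.6116 -0.2618  0.1126] [ 0.024 -0.021 -0.153]
0.26 [ 0.6135 -0.261   0.107 ] [ 0.018 -0.016 -0.131]
0.2 [ 0.616  -0.2599  0.0984] [ 0.01  -0.008 -0.097]
0.15 [ 0.6178 -0.2592  0.0911] [ 0.004 -0.003 -0.067]
0.1 [ 0.6192 -0.2586  0.0838] [-0.001  0.001 -0.038]
0.06 [ 0.6201 -0.2582  0.0778] [-0.004  0.003 -0.014]
0.04 [ 0.6204 -0.258   0.0748] [-0.005  0.004 -0.002]
0.02 [ 0.6207 -0.2579  0.0718] [-0.006  0.005  0.01 ]
```

```bash
python3 -m inch '[{"slide":[0,0,0.005],"angular":[0,0,0],"claw":-1},{"slide":[0,0,0.008],"angular":[0,0,0],"claw":-1},{"slide":[0,0,0.008],"angular":[0,0,0],"claw":-1},{"slide":[0,0,0.008],"angular":[0,0,0],"claw":-1}]'; python3 w.py
```

```text
time: 9.9
position: [0.6189, -0.2588, 0.0742]
tool_rot: [-0.511, -3.099, -0.004]
ft_force: [-10.6, 4.6, 20.4]
grip_width: 0.007
grip_force: 10.3
t 9.9 p [ 0.6189 -0.2588  0.0742] F [-10.6   4.6  20.4] rot [-0.511 -3.099 -0.004] g 0.01 q [-0.13  0.55  0.66  1.59 -0.36  1.13  1.86]
```

```bash
python3 -m inch '[{"slide":[0.004,-0.002,0.006],"angular":[0,0,0],"claw":-1},{"slide":[0.004,-0.002,0.008],"angular":[0,0,0],"claw":-1},{"slide":[0.004,-0.002,0.008],"angular":[0,0,0],"claw":-1},{"slide":[0.004,-0.002,0.008],"angular":[0,0,0],"claw":-1},{"slide":[0.004,-0.002,0.008],"angular":[0,0,0],"claw":-1},{"slide":[0.004,-0.002,0.008],"angular":[0,0,0],"claw":-1},{"slide":[0.004,-0.002,0.008],"angular":[0,0,0],"claw":-1}]'; python3 w.py
```

```text
time: 10.6
position: [0.6189, -0.2588, 0.074]
tool_rot: [0.51, 3.099, 0.005]
ft_force: [-11.3, 6.0, 26.6]
grip_width: 0.002
grip_force: 13.8
t 10.6 p [ 0.6189 -0.2588  0.074 ] F [-11.3   6.   26.6] rot [0.51  3.099 0.005] g 0.0 q [-0.13  0.55  0.66  1.59 -0.36  1.13  1.86]
```

The force rises with no further travel, so the pedal is on its stop, and it has been held for about 1.1 s. Release it.

```bash
python3 -m inch '[{"slide":[0.006,-0.004,-0.05],"angular":[0,0,0],"claw":-1},{"slide":[0.01,-0.01,-0.1],"angular":[0,0,0],"claw":-1},{"slide":[0.02,-0.018,-0.15],"angular":[0,0,0],"claw":-1},{"slide":[0.025,-0.02,-0.2],"angular":[0,0,0],"claw":-1},{"slide":[0.025,-0.02,-0.35],"angular":[0,0,0],"claw":-1},{"slide":[0.025,-0.02,-0.5],"angular":[0,0,0],"claw":-1},{"slide":[0.15,0.1,-0.65],"angular":[0,0,0],"claw":-1},{"slide":[0.3,0.2,-0.7],"angular":[0,0,0],"claw":-1},{"slide":[0.45,0.35,-0.7],"angular":[0,0,0],"claw":-1},{"slide":[0.6,0.5,-0.7],"angular":[0,0,0],"claw":-1}]'; python3 -m inch '[{"slide":[0,0.1,0],"angular":[0,0,0],"claw":-1},{"slide":[0,0.1,0],"angular":[0,0,0],"claw":-1},{"slide":[0,0.1,0],"angular":[0,0,0],"claw":-1},{"slide":[0,0.1,0],"angular":[0,0,0],"claw":-1},{"slide":[0,0.1,0],"angular":[0,0,0],"claw":-1}]'; python3 m.py 5; python3 - <<'E'
from h import *
for c in("scene","top"):
    P=cloud(ctrl.get_image(c))
    for q in("gouge","chuck_key","mallet","wax_tin","glue","bowl_blank","mug"):
        for o in ctrl.outline_of(q,c)[:1]: print(c,q,np.round(o["confidence"],2),np.nanmedian(P[o["mask"]],0).round(3))
E
```

```text
time: 11.6
position: [0.5206, -0.0998, 0.2439]
tool_rot: [0.512, 3.096, 0.002]
ft_force: [0.9, 1.8, 0.6]
grip_width: 0.003
grip_force: 0.0
time: 12.1
position: [0.5288, -0.0788, 0.2425]
tool_rot: [0.515, 3.099, -0.001]
ft_force: [-0.2, -0.6, -0.1]
grip_width: 0.007
grip_force: 0.0
scene cover 0.8 n [-0.     0.001  1.   ] tilt 0.001 cen [0.619 0.189 0.164] azi 1.964
  dark [368.  198.6] [357 190  23  18 237] 3D [0.5428 0.1717 0.1647] off 0.001
  rect ((0.5419902801513672, 0.17132829129695892), (0.038043782114982605, 0.06120765209197998), 14.899740219116211)
  minrect ((0.610716700553894, 0.18789972364902496), (0.2052762806415558, 0.15028105676174164), 14.581995010375977)
scene pedal 0.91 n [-0.235 -0.098  0.967] tilt 0.257 cen [ 0.56  -0.287  0.08 ] azi -2.747
  dark [235.9 290.3] [222 278  29  26 399] 3D [ 0.6161 -0.2626  0.0974] off 0.0014
  rect ((0.6149516105651855, -0.2620440125465393), (0.04928213730454445, 0.07468455284833908), 24.126293182373047)
  minrect ((0.5669192671775818, -0.28109967708587646), (0.1779269427061081, 0.09475111961364746), 22.662504196166992)
top cover 0.64
[... 625 characters left out ...]
, 0.07514948397874832), 23.820253372192383)
  minrect ((0.5593294501304626, -0.27976134419441223), (0.17530758678913116, 0.08565472066402435), 22.99176788330078)
scene gouge 0.84 [ 0.571 -0.01   0.022]
scene chuck_key 0.82 [0.33  0.491 0.013]
scene mallet 0.87 [0.515 0.524 0.101]
scene wax_tin 0.73 [0.785 0.001 0.049]
scene glue 0.57 [ 0.63  -0.428  0.104]
scene bowl_blank 0.76 [ 0.48  -0.504  0.05 ]
scene mug 0.65 [0.633 0.444 0.054]
top gouge 0.8 [ 0.554 -0.006  0.018]
top chuck_key 0.63 [0.328 0.496 0.013]
top mallet 0.57 [0.501 0.527 0.103]
top wax_tin 0.91 [0.768 0.006 0.048]
top glue 0.69 [ 0.604 -0.416  0.104]
top bowl_blank 0.65 [ 0.466 -0.498  0.048]
top mug 0.71 [0.327 0.495 0.013]
```

View pics/scene_5.png

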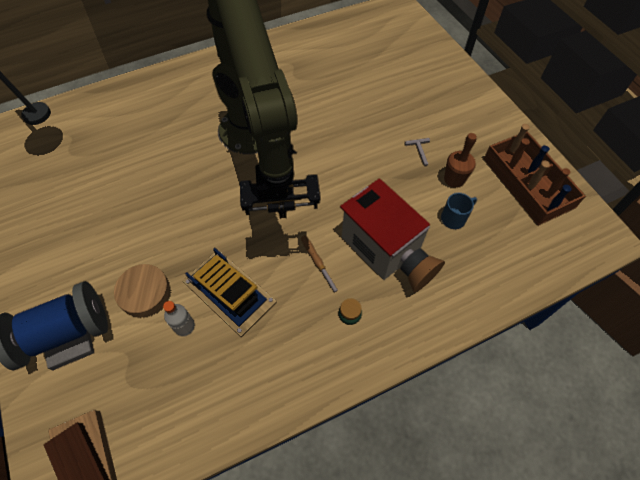

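The cover is shut with its pad at (368,199), the pedal is back up with its pad at (236,290), and everything else is where it was. The gripper hangs free and only partly hides the gouge's handle. I'm handing the job in.

```bash
python3 -c "from bench import ctrl; print(ctrl.close_job())"
```

```text
the job is handed in; nothing more can be done
None
```

The cover is shut and stayed shut with the arm away, the pedal was then held on its stop for about 1.1 s and sprang fully back up, nothing else on the bench was moved, and the job was handed in after about 13 s of robot time.

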